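Stack the trim boxes and clip in their shelf label

TASK

Two loose pale-blue trim boxes belong in the blue column on the bench shelf: stack them squarely, one after the other, on the pale-blue box that already stands there, and let go of them. Then take the blue label holder from its wooden stand and push its tongue straight down behind the sprung lip of the ticket rail on the shelf's front edge, centred in front of the blue column with the ticket facing out, away from the boxes, past the spring of the lip until you feel it fully home. Finish while still holding it there, gripped and pressed down firmly but not hard (its sticky foot needs the pressure), with the grey boxes, the jar and the spool left where they stood.

Things in the scene. Friction and masses are not known exactly. Their poses are not given: they have to be found in the camera images.
- shelf: low plywood bench shelf, fixed: 180 mm deep (its x, from front edge to back), 320 mm wide (its y), top 60 mm above the bench; origin: centre of its underside. Two bays, at y = +76 and -76 mm: the blue box (within 8 mm) in one, the grey column in the other, either way round. Along the front edge (x = -90 mm) runs an aluminium ticket rail, 310 mm long. No loose thing within 55 mm behind the rail
- rail_mouth (a point): centre of the mouth of the rail's slot, halfway along the rail, at shelf (-96, 0, 55) mm. Behind the slot is the rail's back plate, its face at shelf x = -92 mm, up to z = 60 mm; in front of it the lip. A holder that is in has its back against the back plate, its middle plane at shelf x = -94 mm, upright, its y along the shelf's y
- rail_lip (a joint): smooth sprung lip of the rail, hinged at its foot; 0 closed, grows (rad) as it is pushed outwards, 0.1 with a tongue in. Closed, it leans in to a throat 2.5 mm wide at z = 44 mm and flares out above to a mouth 7.5 mm wide at z = 55 mm, its edge. The 4 mm tongue springs it open: 6 to 10 N as its lower edge passes the throat, 16 mm above home, then it slides on with 1 to 3 N to a hard stop
- rail_seat: floor of the rail's slot, hard; its top is at z = 28 mm and this body's origin lies on that top, at shelf x = -97.5 mm, y = 0. A holder that is home rests on it with the underside of its tongue, 27 mm below the mouth. Wanted on it at the end: 4 to 40 N, 10 to 20 N is best; never over 60 N
- blue_base: lidded trim box (carton with closed lid), 58 mm along its x, 96 mm along its y, 40 mm high, 0.1 to 0.25 kg; origin: centre of its underside, z up; front and back are alike. Pale blue with a navy band. Already stands on the shelf, square to it, 60 mm behind the front edge: the foot of the blue column
- blue_a: lidded trim box (carton with closed lid), 58 mm along its x, 96 mm along its y, 40 mm high, 0.1 to 0.25 kg; origin: centre of its underside, z up; front and back are alike. Pale blue with a navy band. Loose on the bench, left or right of the shelf, turned up to 0.45 rad
- blue_b: lidded trim box (carton with closed lid), 58 mm along its x, 96 mm along its y, 40 mm high, 0.1 to 0.25 kg; origin: centre of its underside, z up; front and back are alike. Pale blue with a navy band. Loose on the bench to the left, turned up to 0.45 rad
- label_holder: white plastic label holder, 45 g, upright in the stand, ticket on its -x face; origin: centre of the underside of its tongue. Tongue 4 mm thick (x), 70 wide (y), 24 long, lower edge round; above it the ticket plate, 4 by 90 mm, z = 24 to 66; on top a blue grip bar, 10 by 90 mm, z = 66 to 82: hold it across this, fingers in front and behind. It lifts straight out of the stand
- stand: wooden stand for the label holder, 56 mm (x) by 116 mm (y), 34 mm high, with a slot along its y; fixed; origin: centre of its underside. Its x and y axes run as the label holder's at the start, turned up to 0.4 rad
- grey_low: lidded trim box (carton with closed lid), 58 mm along its x, 96 mm along its y, 40 mm high, 0.1 to 0.25 kg; origin: centre of its underside, z up; front and back are alike. Grey with a cream band: foot of the grey column in the other bay of the shelf; leave alone. A fixed grey label holder already stands in the rail in front of it
- grey_top: lidded trim box (carton with closed lid), 58 mm along its x, 96 mm along its y, 40 mm high, 0.1 to 0.25 kg; origin: centre of its underside, z up; front and back are alike. Grey with a cream band, on grey_low; leave alone
- jar: amber glass jar with a brass cap, 60 mm across, 85 mm high, on the bench to the right; leave alone
- spool: red spool, 52 mm across, 50 mm high, on the bench beyond the shelf to the left; leave alone
There are look-alikes about, which are no part of the job. There is more than one size of the stand; the one meant has the size given above.

How it is judged:
On the way, in this order (a step that is already met when the one before it is completed fails the run):
1. one loose blue box lies squarely on the blue box on the shelf, let go (((x of blue_a in the frame of blue_base between -0.008 and 0.008 m and y of blue_a in the frame of blue_base between -0.008 and 0.008 m and z of blue_a in the frame of blue_base between 0.037 and 0.043 m and angle between the x axis of blue_a and the x axis of blue_base, either way round below 0.1 rad and angle between blue_a's own z axis and vertical below 0.05 rad and contact force between the fingers and blue_a below 0.1 N and linear speed of blue_a below 0.02 m/s) or (x of blue_b in the frame of blue_base between -0.008 and 0.008 m and y of blue_b in the frame of blue_base between -0.008 and 0.008 m and z of blue_b in the frame of blue_base between 0.037 and 0.043 m and angle between the x axis of blue_b and the x axis of blue_base, either way round below 0.1 rad and angle between blue_b's own z axis and vertical below 0.05 rad and contact force between the fingers and blue_b below 0.1 N and linear speed of blue_b below 0.02 m/s))), for 0.2 s.
2. the other one lies squarely on top of it, let go (((x of blue_a in the frame of blue_base between -0.008 and 0.008 m and y of blue_a in the frame of blue_base between -0.008 and 0.008 m and z of blue_a in the frame of blue_base between 0.037 and 0.043 m and angle between the x axis of blue_a and the x axis of blue_base, either way round below 0.1 rad and angle between each of blue_a, blue_b's own z axis and vertical below 0.05 rad and x of blue_b in the frame of blue_a between -0.008 and 0.008 m and y of blue_b in the frame of blue_a between -0.008 and 0.008 m and z of blue_b in the frame of blue_a between 0.037 and 0.043 m and angle between the x axis of blue_b and the x axis of blue_a, either way round below 0.1 rad and contact force between the fingers and blue_a below 0.1 N and linear speed of each of blue_a, blue_b below 0.02 m/s and contact force between the fingers and blue_b below 0.1 N) or (x of blue_b in the frame of blue_base between -0.008 and 0.008 m and y of blue_b in the frame of blue_base between -0.008 and 0.008 m and z of blue_b in the frame of blue_base between 0.037 and 0.043 m and angle between the x axis of blue_b and the x axis of blue_base, either way round below 0.1 rad and angle between each of blue_b, blue_a's own z axis and vertical below 0.05 rad and x of blue_a in the frame of blue_b between -0.008 and 0.008 m and y of blue_a in the frame of blue_b between -0.008 and 0.008 m and z of blue_a in the frame of blue_b between 0.037 and 0.043 m and angle between the x axis of blue_a and the x axis of blue_b, either way round below 0.1 rad and contact force between the fingers and blue_b below 0.1 N and linear speed of each of blue_b, blue_a below 0.02 m/s and contact force between the fingers and blue_a below 0.1 N))), for 0.2 s.
3. the label holder is lifted clear of its stand (z of label_holder in the frame of stand above 0.05 m and contact force between the fingers and label_holder above 2 N), for 0.1 s.
At the end, for the whole second after the job is handed in: Both boxes in the blue column, each within 8 mm and 0.1 rad of the one below; holder behind the lip, within 2.5 mm of home, 15 mm of the column's centre line, upright, ticket out, gripped and pressed on the rail floor with 4 to 40 N; blue foot within 12 mm and bystanders 15 mm of their starts (((x of blue_a in the frame of blue_base between -0.008 and 0.008 m and y of blue_a in the frame of blue_base between -0.008 and 0.008 m and z of blue_a in the frame of blue_base between 0.037 and 0.043 m and angle between the x axis of blue_a and the x axis of blue_base, either way round below 0.1 rad and angle between each of blue_a, blue_b's own z axis and vertical below 0.05 rad and x of blue_b in the frame of blue_a between -0.008 and 0.008 m and y of blue_b in the frame of blue_a between -0.008 and 0.008 m and z of blue_b in the frame of blue_a between 0.037 and 0.043 m and angle between the x axis of blue_b and the x axis of blue_a, either way round below 0.1 rad and contact force between the fingers and blue_a below 0.1 N and linear speed of each of blue_a, blue_b below 0.02 m/s and contact force between the fingers and blue_b below 0.1 N) or (x of blue_b in the frame of blue_base between -0.008 and 0.008 m and y of blue_b in the frame of blue_base between -0.008 and 0.008 m and z of blue_b in the frame of blue_base between 0.037 and 0.043 m and angle between the x axis of blue_b and the x axis of blue_base, either way round below 0.1 rad and angle between each of blue_b, blue_a's own z axis and vertical below 0.05 rad and x of blue_a in the frame of blue_b between -0.008 and 0.008 m and y of blue_a in the frame of blue_b between -0.008 and 0.008 m and z of blue_a in the frame of blue_b between 0.037 and 0.043 m and angle between the x axis of blue_a and the x axis of blue_b, either way round below 0.1 rad and contact force between the fingers and blue_b below 0.1 N and linear speed of each of blue_b, blue_a below 0.02 m/s and contact force between the fingers and blue_a below 0.1 N)) and z of label_holder in the frame of shelf between 0.025 and 0.0305 m and x of label_holder in the frame of shelf between -0.1 and -0.09 m and y of label_holder in the frame of blue_base between -0.015 and 0.015 m and angle between the y axis of label_holder and the y axis of shelf, either way round below 0.08 rad and angle between label_holder's own z axis and vertical below 0.1 rad and x of blue_base in the frame of label_holder above 0.05 m and contact force between label_holder and rail_seat between 4 and 40 N and contact force between the fingers and label_holder above 4 N and linear speed of label_holder below 0.01 m/s and distance of blue_base from where it was at the start of the episode below 0.012 m and distance of each of grey_low, grey_top, jar, spool from where it was at the start of the episode below 0.015 m); the arm keeps its last pose, push and grip.
It fails at once if the grey boxes, the jar or the spool are knocked away (distance of any of grey_low, grey_top, jar, spool from where it was at the start of the episode above 0.03 m).
It fails at once if the label holder is forced down with more than 60 N (contact force between label_holder and rail_seat above 60 N).
It also fails if it takes over 72 s, if anything falls off the work surface, if the arm or the gripper's body presses on something with over 40 N, if the wrist force passes 120 N, or if a joint passes its speed limit or range.

ROBOT

A 6-joint arm with a two-finger parallel gripper is mounted at the origin on the work surface. World frame = base frame: x ahead of the robot, y to its left, z up, the work surface at z = 0. Lengths are in m, angles in rad, forces in N, time in s.
With the tool pointing down it reaches from about 0.4 to 0.825 m from the base axis. Payload 7 kg.
Tool frame: the origin (TCP) lies at the very end of the fingers, on their centre line; the grasp point (between the pads) lies arm.hold_point_z behind it (arm.hold_point_z is the distance from the TCP to the grasp point, in m); z points along the fingers, y is the line along which they close (so a half turn about z gives the same grasp; the last joint's range is limited). The gripper opens to 88 mm and grips with 3 to 60 N. Pads are 19 mm wide; open, the fingers measure 130 mm over their backs; the gripper's body (78 mm by 193 mm) begins 47 mm behind the grasp point.
Start: joints at [1.476, 0.359, 0.012, 0, -1.224, -0.288], TCP at [0.252, 0.626, 0.227] pointing down, gripper open.
Joint ranges: [-3.07, 3.07], [-1.43, 2.12], [-1.02, 1.25], [-3.03, 1.67], [-3.05, -0], [-3.03, 3.03]. Speed limits (rad/s): [2.39, 2.39, 3.01, 3.14, 3.14, 3.14].

INTERFACE

Orientations are given as [roll, pitch, yaw] about the fixed x, y, z axes, in that order (R = Rz(yaw) Ry(pitch) Rx(roll)).
In Python, from station import arm gives the robot as it stands.
- The arm moves only by the shell command python3 -m creep [FORCE], which reads ROWS from standard input. ROWS is a JSON list that holds a single list of rows (three levels of brackets), with 1 to 20 rows, each of 5 numbers: the finger opening in m, then dx, dy, dz in m, then a turn about the tool's z in rad; each row is the pose to reach, as a shift and turn from the pose commanded when the command began, along the tool's axes at that moment; what a row does not reach only later rows make up. A row lasts 1/12 s, in which the tool goes at most 0.0417 m and 0.125 rad, less where a joint would pass 70% of its speed; a pose out of reach is approached as far as the arm can. The fingers move at their own pace and stop on an object; FORCE is the grip in N (left out, the last holds). Time passes only in rows, so rows that do not move let the fingers close. It prints the time, the measured TCP pose, the force, the opening and the grip force at its end. Input that does not fit is refused with a message, and nothing moves.
- arm.get_state(): the state, without advancing time (a new reading comes with each control period).
- arm.grab_frame(name): name is "scene" or "side" or "wrist"; returns the picture (400x640x3 uint8, red, green, blue); there is no depth.
- arm.camera_params(name): a dict with "fx", "fy", "cx", "cy" (pixels), "D" ([k1, k2, p1, p2, k3] as OpenCV has them; the pictures are not rectified), "T" (4x4, takes a point from camera to world coordinates); the wrist camera has in their place "hand_eye" (4x4, takes a point from camera to tool coordinates, whose origin is the TCP and whose axes are the flange's). Camera axes: x right, y down, z forward; pixel columns grow to the right and rows downward; lengths in m; the calibration is good to about 2 mm. A picture is of the moment at which its call begins: read the wrist's pose just before it. camera_params takes no time and is no camera call.
- arm.job_done(): hands the job in; it is judged then, once.
The state is a dict: "t": time; "q": joint angles; "qd": joint speeds; "joint_efforts": joint torques, N m; "eef_pos": TCP position; "ee_rot": TCP orientation; "force": force on the tool from outside, world axes, zero at the start; "moment": the same for the moment, N m; "width": finger opening in m; "gripper_force": force on a finger pad.
Only numpy, scipy, OpenCV 4.12 (cv2) and the standard library are available. Lean on these libraries where they do the work, as an engineer would, in place of code of your own. Each camera call takes 0.05 s, during which the arm holds its last target. There are 200 camera calls.

## Working session

There is one attempt and no reset: what is moved stays moved. The work goes in short steps, Python scripts to look and compute and a shell command to move; the robot and the scene stay as the last step left them, time stands still between calls to the robot, and variables do not carry over. Pictures are saved under pics/ and viewed, at most 10 in all, crops included, and the job is handed in when it is done.

```bash
ls; mkdir -p pics; python3 - <<'E'
from station import arm
import cv2,numpy as np
s=arm.get_state();print({k:np.round(v,3).tolist() for k,v in s.items()},arm.hold_point_z)
for n in("scene","side"):
    p=arm.camera_params(n);print(n,{k:np.round(v,4).tolist() for k,v in p.items()})
    cv2.imwrite(f'pics/{n}0.png',arm.grab_frame(n)[:,:,::-1])
p=arm.camera_params("wrist");print({k:np.round(v,4).tolist() for k,v in p.items()})
E
```

```text
pics
{'t': 0.0, 'q': [1.476, 0.359, 0.011, -0.0, -1.224, -0.288], 'qd': [0.0, 0.0, 0.0, 0.002, 0.001, 0.001], 'joint_efforts': [-0.0, -58.271, 29.307, 6.998, 0.007, -0.0], 'eef_pos': [0.252, 0.626, 0.226], 'ee_rot': [3.14, -0.0, -0.383], 'force': [-0.797, -0.1, -0.305], 'moment': [-0.01, 0.004, 0.007], 'gripper_force': 0.0, 'width': 0.087} 0.0188
scene {'fx': 485.3534, 'fy': 485.3534, 'cx': 316.8651, 'cy': 200.2173, 'D': [-0.1431, 0.0, 0.0, 0.0, 0.0], 'T': [[-0.1478, 0.7183, -0.6799, 1.3575], [0.9888, 0.1206, -0.0876, 0.1216], [0.019, -0.6853, -0.7281, 0.9637], [0.0, 0.0, 0.0, 1.0]]}
side {'fx': 474.0824, 'fy': 474.0824, 'cx': 311.9529, 'cy': 204.8562, 'D': [-0.0724, 0.0, 0.0, 0.0, 0.0], 'T': [[0.963, -0.1681, 0.2107, 0.2799], [-0.2694, -0.6242, 0.7333, -0.9129], [0.0082, -0.763, -0.6464, 0.8907], [0.0, 0.0, 0.0, 1.0]]}
{'fx': 316.6105, 'fy': 316.6105, 'cx': 323.1513, 'cy': 206.8045, 'D': [-0.0222, 0.0, 0.0, 0.0, 0.0], 'hand_eye': [[0.0002, -0.9509, -0.3096, 0.0838], [1.0, 0.0003, -0.0002, -0.0005], [0.0003, -0.3096, 0.9509, -0.1584], [0.0, 0.0, 0.0, 1.0]]}
```

View pics/scene0.png

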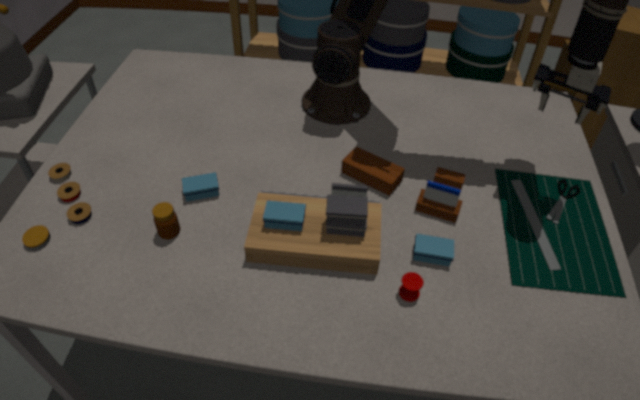

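View pics/side0.png

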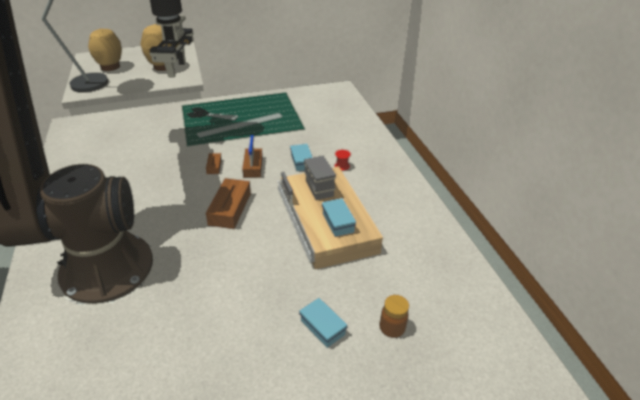

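The scene view shows a loose blue box at (434,245) on the left, one at (200,184) on the right, the base at (285,214) on the shelf and the holder in its stand at (442,195). The jar is at (166,220) and the spool at (411,287). The brown blocks at (372,170) and (450,178) are decoys. Next I'll write the helpers and get rough measurements.

```bash
cat > h.py <<'E'
from station import arm
import cv2,numpy as np
from scipy.spatial.transform import Rotation as Ro
def cam(n,s=None):
    p=arm.camera_params(n)
    K=np.array([[p['fx'],0,p['cx']],[0,p['fy'],p['cy']],[0,0,1.]]);D=np.array(p['D'],float)
    if n=='wrist':
        T=np.eye(4);T[:3,:3]=Ro.from_euler('xyz',s['ee_rot']).as_matrix();T[:3,3]=s['eef_pos'];T=T@np.array(p['hand_eye'])
    else:T=np.array(p['T'])
    return K,D,T
def cast(c,px,z):
    K,D,T=c
    u=cv2.undistortPoints(np.array(px,float).reshape(-1,1,2),K,D).reshape(-1,2)
    d=np.c_[u,np.ones(len(u))]@T[:3,:3].T;o=T[:3,3]
    return o+d*((z-o[2])/d[:,2])[:,None]
def grab(n,f=None):
    s=arm.get_state();im=arm.grab_frame(n)[:,:,::-1].copy()
    if f:cv2.imwrite('pics/'+f,im)
    return im,cam(n,s),s
def mask(im,lo,hi):
    return cv2.inRange(cv2.cvtColor(im,cv2.COLOR_BGR2HSV),lo,hi)
def blobs(m,amin=60):
    return [c for c in cv2.findContours(m,cv2.RETR_EXTERNAL,cv2.CHAIN_APPROX_NONE)[0] if cv2.contourArea(c)>amin]
def rect(c,cont,z):
    P=cast(c,cont.reshape(-1,2),z)[:,:2].astype(np.float32)
    (x,y),(w,h),a=cv2.minAreaRect(P*1000)
    if w<h:w,h,a=h,w,a+90   # long side direction a
    return x/1000,y/1000,w,h,(a+90)%180-90
E
python3 - <<'E'
from h import *
for n in('scene','side'):
    im,c,s=grab(n);hsv=cv2.cvtColor(im,cv2.COLOR_BGR2HSV)
    for px in ([(200,183),(285,213),(434,242),(444,189)] if n=='scene' else [(340,215),(322,318),(252,146)]): print(n,px,hsv[px[1],px[0]],)
    for b in blobs(mask(im,(85,80,60),(125,255,255))):
        x,y,w,h=cv2.boundingRect(b)
        print(n,(x,y,w,h),[np.round(rect(c,b,z),3).tolist() for z in(.04,.1)])
c=cam('scene');print(np.round(cast(c,[(252,229),(381,236),(382,199),(260,197)],.06),3))
print(np.round(cast(c,[(461,191),(434,184),(462,213),(418,208)],.034),3))
c=cam('side');print(np.round(cast(c,[(316,250),(380,240)],.06),3))
E
```

```text
scene (200, 183) [ 98 105 107]
scene (285, 213) [ 98 103 109]
scene (434, 242) [ 99 101 111]
scene (444, 189) [110 225  51]
scene (414, 235, 39, 24) [[0.599, 0.313, 92.682, 57.672, 87.375], [0.648, 0.3, 86.661, 53.926, 87.376]]
scene (264, 202, 41, 21) [[0.548, -0.066, 97.729, 60.917, -87.315], [0.601, -0.054, 91.38, 56.96, -87.315]]
scene (428, 180, 33, 13) [[0.385, 0.345, 91.639, 15.96, 76.154], [0.448, 0.33, 85.687, 14.923, 76.154]]
scene (183, 173, 35, 21) [[0.483, -0.313, 90.973, 58.215, -66.807], [0.54, -0.285, 85.064, 54.433, -66.807]]
side (340, 215) [ 95  92 186]
side (322, 318) [ 95  90 187]
side (252, 146) [113  82 124]
side (301, 300, 45, 40) [[0.475, -0.322, 93.938, 60.178, -65.721], [0.461, -0.364, 87.313, 55.933, -65.721]]
side (324, 200, 30, 27) [[0.615, 0.003, 102.161, 60.408, -87.939], [0.591, -0.062, 94.955, 56.148, -87.939]]
side (292, 145, 19, 19) [[0.591, 0.303, 98.46, 53.835, 86.54], [0.569, 0.217, 91.516, 50.038, 86.54]]
[[ 0.634 -0.128  0.06 ]
 [ 0.605  0.183  0.06 ]
 [ 0.481  0.178  0.06 ]
 [ 0.527 -0.133  0.06 ]]
[[0.39  0.394 0.034]
 [0.375 0.319 0.034]
 [0.472 0.392 0.034]
 [0.473 0.275 0.034]]
[[ 0.514 -0.137  0.06 ]
 [ 0.678 -0.146  0.06 ]]
```

```bash
cat >> h.py <<'E'
def go(x,y,z,yawdeg):
    s=arm.get_state();R=Ro.from_euler('xyz',s['ee_rot']).as_matrix()
    d=R.T@(np.array([x,y,z])-s['eef_pos']);t=(s['ee_rot'][2]-np.radians(yawdeg)+np.pi)%(2*np.pi)-np.pi
    print('shift',np.round(d,4).tolist(),'turn',round(t,3),'now',np.round(s['eef_pos'],4).tolist(),'yaw',round(np.degrees(s['ee_rot'][2]),2))
E
echo '[[[0.087,0.437,0.167,0.046,1.25],[0.087,0.437,0.167,0.046,1.25],[0.087,0.437,0.167,0.046,1.25],[0.087,0.437,0.167,0.046,1.25],[0.087,0.437,0.167,0.046,1.25],[0.087,0.437,0.167,0.046,1.25],[0.087,0.437,0.167,0.046,1.25],[0.087,0.437,0.167,0.046,1.25],[0.087,0.437,0.167,0.046,1.25],[0.087,0.437,0.167,0.046,1.25],[0.087,0.437,0.167,0.046,1.25],[0.087,0.437,0.167,0.046,1.25],[0.087,0.437,0.167,0.046,1.25],[0.087,0.437,0.167,0.046,1.25]]]' | python3 -m creep
python3 - <<'E'
from h import *
im,c,s=grab('wrist','w1.png')
print(np.round(s['eef_pos'],4),np.round(s['ee_rot'],3),np.round(s['q'],2))
for b in blobs(mask(im,(85,60,60),(125,255,255)),300): print(cv2.boundingRect(b),np.round(rect(c,b,.04),4))
E
```

```text
t: 1.37
eef_pos: [0.5955, 0.307, 0.18]
ee_rot: [3.141, -0.001, -1.635]
force: [-0.0, 0.5, 0.8]
width: 0.0871
gripper_force: 0.0
[0.5955 0.307  0.18  ] [ 3.141e+00 -1.000e-03 -1.635e+00] [ 0.77  0.38 -0.06 -0.   -1.13 -0.83]
(483, 173, 52, 88) [ 0.4097  0.3461 95.7568 22.1495 76.0481]
(294, 151, 60, 95) [ 0.595   0.3136 96.6717 57.0001 86.5266]
```

View pics/w1.png

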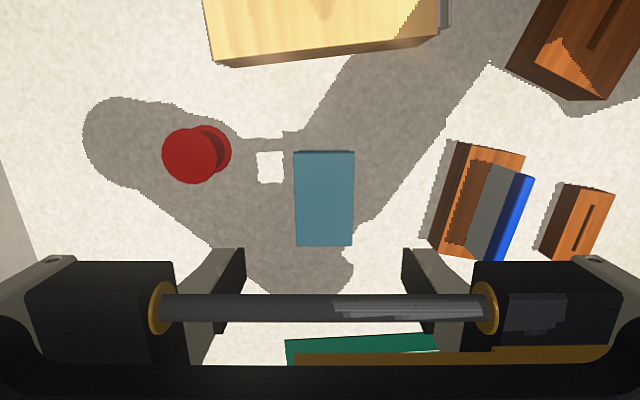

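The wrist view shows the spool at (190,155), the box top spanning (294–354, 151–246) and the holder's blue bar at (515,215). The measured box top is 96.7x57 mm, which agrees with the spec. Next I'll grasp it.

```bash
echo '[[[0.08,-0.0066,0.001,0.04,0],[0.08,-0.0066,0.001,0.08,0],[0.08,-0.0066,0.001,0.12,0],[0.08,-0.0066,0.001,0.15,0],[0.08,-0.0066,0.001,0.17,0],[0.08,-0.0066,0.001,0.17,0],[0.08,-0.0066,0.001,0.17,0],[0.04,-0.0066,0.001,0.17,0],[0.04,-0.0066,0.001,0.17,0],[0.04,-0.0066,0.001,0.17,0],[0.04,-0.0066,0.001,0.17,0],[0.04,-0.0066,0.001,0.17,0],[0.04,-0.0066,0.001,0.17,0],[0.04,-0.0066,0.001,0.17,0]]]' | python3 -m creep 25
python3 -c "
from h import *
go(.595,.314,.25,-93.5)"
```

```text
t: 2.58
eef_pos: [0.5952, 0.3153, 0.0122]
ee_rot: [-3.14, 0.002, -1.633]
force: [-2.5, 0.5, 7.3]
width: 0.0577
gripper_force: 25.0
shift [0.0009, -0.0003, -0.2378] turn -0.001 now [0.5952, 0.3153, 0.0122] yaw -93.54
```

```bash
echo '[[[0.04,0,0,-0.04,0],[0.04,0,0,-0.08,0],[0.04,0,0,-0.12,0],[0.04,0,0,-0.16,0],[0.04,0,0,-0.2,0],[0.04,0.03,0,-0.238,0],[0.04,0.07,0,-0.238,-0.03],[0.04,0.11,0,-0.238,-0.05],[0.04,0.15,0,-0.238,-0.07],[0.04,0.19,0,-0.238,-0.1],[0.04,0.23,0,-0.238,-0.1],[0.04,0.265,-0.017,-0.238,-0.1],[0.04,0.265,-0.017,-0.238,-0.1],[0.04,0.265,-0.017,-0.238,-0.1],[0.04,0.265,-0.017,-0.238,-0.1]]]' | python3 -m creep
python3 - <<'E'
from h import *
im,c,s=grab('wrist','w2.png')
print(np.round(s['eef_pos'],4),np.round(s['ee_rot'],4),np.round(s['force'],2))
for b in blobs(mask(im,(85,60,60),(125,255,255)),300): print(cv2.boundingRect(b),np.round(rect(c,b,.1),4),np.round(rect(c,b,s['eef_pos'][2]+.03),4))
E
```

```text
t: 3.83
eef_pos: [0.5948, 0.0486, 0.2484]
ee_rot: [3.141, 0.0, -1.534]
force: [0.0, 0.5, -1.2]
width: 0.0581
gripper_force: 25.0
[0.5948 0.0486 0.2484] [ 3.1412e+00  3.0000e-04 -1.5342e+00] [ 0.    0.49 -1.21]
(266, 322, 115, 31) [  0.5878   0.2273 134.0798  43.6231   2.1037] [ 0.5934  0.0747 56.0963 18.251   2.1037]
(257, 177, 133, 118) [5.924000e-01 1.009000e-01 1.356256e+02 1.339482e+02 2.078500e+00] [5.95400e-01 2.18000e-02 5.67430e+01 5.60412e+01 2.07850e+00]
(293, 21, 66, 112) [ 5.96100e-01 -5.64000e-02  9.37831e+01  5.67881e+01 -8.76607e+01] [ 5.96900e-01 -4.40000e-02  3.92369e+01  2.37590e+01 -8.76609e+01]
```

View pics/w2.png

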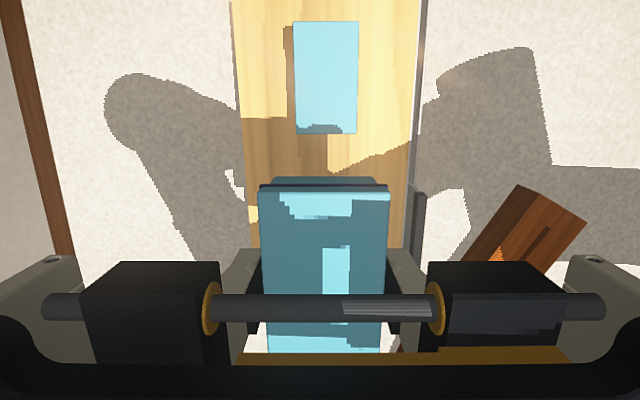

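The base top spans (293–359, 21–133). The held box's far top edge is at row 191, with its side band above that.

```bash
python3 - <<'E'
from h import *
s=arm.get_state();c=cam('wrist',s)
print(cast(c,[(261,192),(388,192),(324,192)],.2764))
print(cast(c,[(293,21),(359,21),(358,133),(294,133)],.1))
# rail / shelf front edge
print('shelf front', cast(c,[(427,2),(416,170)],.06),'back',cast(c,[(232,2),(244,150)],.06))
go(.5961,-.0564,.25,-87.7)
E
```

```text
[[6.22758101e-01 2.43696185e-03 2.76400000e-01]
 [5.68559299e-01 3.81790702e-04 2.76400000e-01]
 [5.95873537e-01 1.42337589e-03 2.76400000e-01]]
[[ 0.62611729 -0.10161293  0.1       ]
 [ 0.56931823 -0.10378013  0.1       ]
 [ 0.56355159 -0.00923882  0.1       ]
 [ 0.62420966 -0.00693302  0.1       ]]
shelf front [[ 0.50143077 -0.13198257  0.06      ]
 [ 0.49171293  0.03169153  0.06      ]] back [[ 0.68860731 -0.12478142  0.06      ]
 [ 0.68202209  0.01679246  0.06      ]]
shift [0.1057, 0.0027, -0.0016] turn -0.002 now [0.5948, 0.0493, 0.2484] yaw -87.84
```

```bash
echo '[[[0.04,0.04,0.003,0,0],[0.04,0.08,0.003,0,0],[0.04,0.1045,0.003,0,0],[0.04,0.1045,0.003,0,0],[0.04,0.1045,0.003,0.04,0],[0.04,0.1045,0.003,0.08,0],[0.04,0.1045,0.003,0.11,0],[0.04,0.1045,0.003,0.125,0],[0.04,0.1045,0.003,0.131,0],[0.04,0.1045,0.003,0.134,0],[0.04,0.1045,0.003,0.136,0],[0.04,0.1045,0.003,0.136,0]]]' | python3 -m creep
python3 -c "
from h import *
go(.5960,-.0552,.112,-87.7)"
```

```text
t: 4.88
eef_pos: [0.5969, -0.0548, 0.1136]
ee_rot: [-3.14, 0.0, -1.532]
force: [1.4, -0.8, -2.2]
width: 0.0577
gripper_force: 25.0
shift [0.0004, 0.0009, 0.0016] turn -0.001 now [0.5969, -0.0548, 0.1136] yaw -87.77
```

```bash
echo '[[[0.04,0.0005,0.0006,0.001,0],[0.04,0.0005,0.0006,0.002,0],[0.04,0.0005,0.0006,0.002,0],[0.085,0.0005,0.0006,0.002,0],[0.085,0.0005,0.0006,0.002,0],[0.085,0.0005,0.0006,0.002,0],[0.085,0.0005,0.0006,0.002,0],[0.085,0.0005,0.0006,0.002,0],[0.085,0.0005,0.0006,0.002,0],[0.085,0.0005,0.0006,-0.03,0],[0.085,0.0005,0.0006,-0.07,0],[0.085,0.0005,0.0006,-0.11,0]]]' | python3 -m creep
python3 - <<'E'
from h import *
go(.479,-.29,.18,-66)
im,c,s=grab('wrist')
for b in blobs(mask(im,(85,60,60),(125,255,255)),300): print(cv2.boundingRect(b),np.round(rect(c,b,.14),4),np.round(rect(c,b,.1),4),np.round(rect(c,b,.04),4))
E
```

```text
t: 5.88
eef_pos: [0.5946, -0.0562, 0.223]
ee_rot: [3.139, -0.001, -1.533]
force: [0.6, 0.4, 0.9]
width: 0.085
gripper_force: 0.0
shift [0.2292, 0.1243, 0.0435] turn -0.381 now [0.5946, -0.0562, 0.223] yaw -87.82
(283, 147, 75, 122) [ 5.958000e-01 -5.750000e-02  1.027247e+02  5.828200e+01 -8.774620e+01] [ 5.954000e-01 -4.390000e-02  1.197441e+02  6.793820e+01 -8.774630e+01] [ 5.949000e-01 -2.340000e-02  1.452731e+02  8.242240e+01 -8.774630e+01]
```

```bash
echo '[[[0.085,0.04,0.022,0,-0.1],[0.085,0.075,0.04,0,-0.2],[0.085,0.11,0.06,0.01,-0.3],[0.085,0.145,0.08,0.02,-0.381],[0.085,0.18,0.1,0.03,-0.381],[0.085,0.21,0.115,0.0435,-0.381],[0.085,0.229,0.124,0.0435,-0.381],[0.085,0.229,0.124,0.0435,-0.381],[0.085,0.229,0.124,0.0435,-0.381]]]' | python3 -m creep
python3 - <<'E'
from h import *
im,c,s=grab('wrist','w3.png')
for b in blobs(mask(im,(85,60,60),(125,255,255)),300):
    r=rect(c,b,.04);print(cv2.boundingRect(b),np.round(r,4));go(r[0],r[1],.0122,r[4])
for b in blobs(mask(im,(8,120,30),(30,255,255)),300): print('amber',cv2.boundingRect(b),np.round(rect(c,b,.085),4))
E
```

```text
t: 6.68
eef_pos: [0.4795, -0.2906, 0.1788]
ee_rot: [3.141, 0.0, -1.154]
force: [-0.8, -0.2, 0.4]
width: 0.0852
gripper_force: 0.0
(304, 119, 63, 99) [  0.4789  -0.3164  94.5097  57.0549 -66.1671]
shift [0.0237, 0.0119, 0.1669] turn 0.002 now [0.4802, -0.2899, 0.1791] yaw -66.07
amber (289, 344, 321, 22) [ 3.006000e-01 -2.006000e-01  3.229796e+02  2.354430e+01  2.389540e+01]
amber (205, 322, 31, 43) [ 0.5143 -0.1215 61.3724 13.9389 88.1301]
amber (468, 282, 28, 53) [  0.3014  -0.2603  62.0201  22.9451 -51.5037]
amber (151, 281, 28, 54) [  0.5768  -0.1388  62.8505  22.5649 -80.9591]
amber (82, 246, 68, 15) [ 0.6321 -0.1774 60.4343 13.7561 24.186 ]
amber (137, 11, 103, 86) [ 0.6169 -0.3576 75.8787 52.0011  4.2283]
```

```bash
echo '[[[0.08,0.0237,0.0119,0.03,0],[0.08,0.0237,0.0119,0.07,0],[0.08,0.0237,0.0119,0.11,0],[0.08,0.0237,0.0119,0.145,0],[0.08,0.0237,0.0119,0.167,0],[0.08,0.0237,0.0119,0.168,0],[0.08,0.0237,0.0119,0.168,0],[0.04,0.0237,0.0119,0.168,0],[0.04,0.0237,0.0119,0.168,0],[0.04,0.0237,0.0119,0.168,0],[0.04,0.0237,0.0119,0.168,0],[0.04,0.0237,0.0119,0.168,0],[0.04,0.0237,0.0119,0.168,0]]]' | python3 -m creep 25
python3 -c "
from h import *
go(.4789,-.3164,.012,-66.1);go(.596,-.0555,.26,-87.8)"
```

```text
t: 7.82
eef_pos: [0.4798, -0.3162, 0.0126]
ee_rot: [-3.14, -0.001, -1.152]
force: [-0.4, 1.7, 6.9]
width: 0.0578
gripper_force: 25.0
shift [-0.0002, 0.0009, 0.0006] turn 0.002 now [0.4798, -0.3162, 0.0126] yaw -65.98
shift [-0.1905, -0.2127, -0.2473] turn 0.381 now [0.4798, -0.3162, 0.0126] yaw -65.98
```

```bash
echo '[[[0.04,0,0,-0.04,0],[0.04,0,0,-0.08,0],[0.04,0,0,-0.12,0],[0.04,0,0,-0.16,0],[0.04,0,0,-0.2,0],[0.04,0,0,-0.235,0],[0.04,-0.025,-0.03,-0.247,0.05],[0.04,-0.05,-0.06,-0.247,0.1],[0.04,-0.075,-0.085,-0.247,0.15],[0.04,-0.1,-0.11,-0.247,0.2],[0.04,-0.125,-0.14,-0.247,0.3],[0.04,-0.15,-0.168,-0.247,0.381],[0.04,-0.17,-0.195,-0.247,0.381],[0.04,-0.19,-0.2127,-0.247,0.381],[0.04,-0.1905,-0.2127,-0.247,0.381],[0.04,-0.1905,-0.2127,-0.247,0.381],[0.04,-0.1905,-0.2127,-0.247,0.381]]]' | python3 -m creep
python3 - <<'E'
from h import *
go(.5957,-.0556,.1526,-87.8)
s=arm.get_state();print(s['force'])
im,c,s=grab('wrist','w4.png')
E
```

```text
t: 9.23
eef_pos: [0.5954, -0.0554, 0.258]
ee_rot: [3.141, 0.0, -1.532]
force: [-0.0, -0.1, -1.7]
width: 0.0576
gripper_force: 25.0
shift [0.0002, -0.0004, 0.1054] turn 0.0 now [0.5954, -0.0554, 0.258] yaw -87.79
[-0.03610042 -0.0877961  -1.66778055]
```

View pics/w4.png

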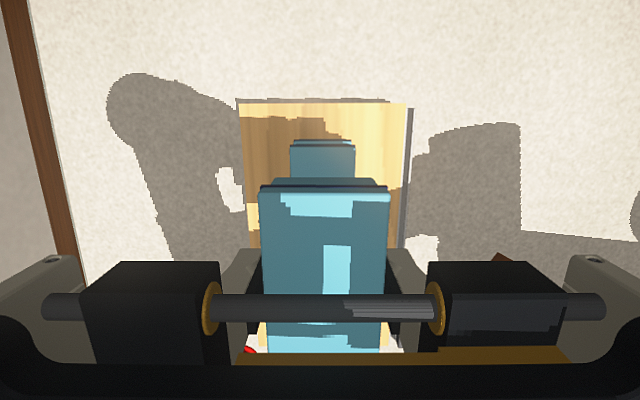

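The held box's far edge is at row 192 and the placed box's far edge is at about row 147, both centred on column 323. That lines up, so I'll lower it.

```bash
python3 -c "
from h import *
s=arm.get_state();c=cam('wrist',s);print(cast(c,[(292,147),(354,147)],.14),cast(c,[(261,192),(388,192)],s['eef_pos'][2]+.0275))"
echo '[[[0.04,0,0,0.03,0],[0.04,0,0,0.06,0],[0.04,0,0,0.085,0],[0.04,0,0,0.097,0],[0.04,0,0,0.102,0],[0.04,0,0,0.104,0],[0.04,0,0,0.104,0],[0.04,0,0,0.104,0]]]' | python3 -m creep
```

```text
[[ 0.62371021 -0.10299393  0.14      ]
 [ 0.57004497 -0.10502692  0.14      ]] [[ 0.6233431  -0.10269165  0.28564719]
 [ 0.56893998 -0.10475412  0.28564719]]
t: 9.95
eef_pos: [0.5965, -0.0558, 0.1554]
ee_rot: [-3.14, 0.0, -1.533]
force: [0.3, 0.4, -1.4]
width: 0.0577
gripper_force: 25.0
```

```bash
echo '[[[0.04,0,0.001,0.001,0],[0.04,0,0.001,0.002,0],[0.04,0,0.001,0.003,0],[0.04,0,0.001,0.003,0],[0.085,0,0.001,0.003,0],[0.085,0,0.001,0.003,0],[0.085,0,0.001,0.003,0],[0.085,0,0.001,0.003,0],[0.085,0,0.001,0.003,0],[0.085,0,0.001,0.003,0],[0.085,0,0.001,-0.03,0],[0.085,0,0.001,-0.07,0],[0.085,0,0.001,-0.09,0]]]' | python3 -m creep
python3 - <<'E'
from h import *
go(.42,.345,.24,-104)
im,c,s=grab('scene','s2.png');cv2.imwrite('pics/s2c.png',cv2.resize(im[120:300,220:500],None,fx=2.8,fy=2.8,interpolation=cv2.INTER_CUBIC))
im,c,s=grab('wrist')
for b in blobs(mask(im,(85,60,60),(125,255,255)),300): print(cv2.boundingRect(b),np.round(rect(c,b,.18),4))
E
```

```text
t: 11.03
eef_pos: [0.5962, -0.0558, 0.2483]
ee_rot: [-3.138, -0.001, -1.532]
force: [0.5, -0.4, 1.4]
width: 0.085
gripper_force: 0.0
shift [-0.4073, 0.1606, 0.0073] turn 0.283 now [0.5962, -0.0558, 0.2483] yaw -87.79
(289, 147, 77, 127) [ 5.9510e-01 -5.8700e-02  1.0253e+02  5.7191e+01 -8.7785e+01]
```

View pics/s2c.png

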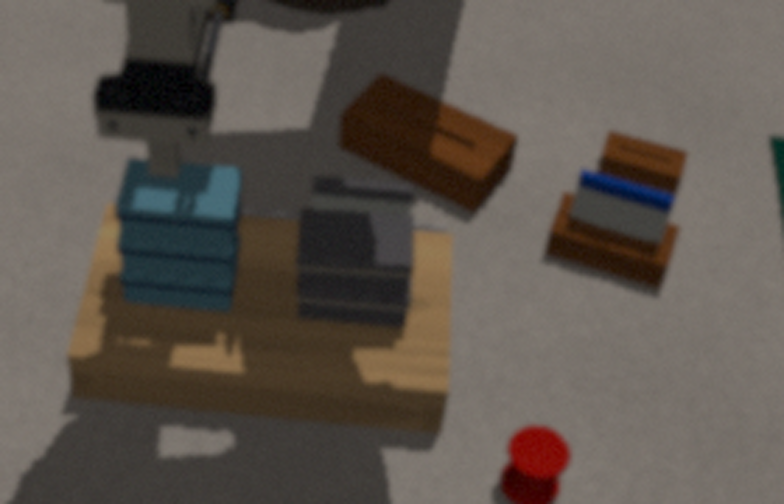

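The stack stands squarely three high at crop (180,235). The holder, with its blue bar at crop (625,190), sits in the mid-size stand. I'll go over to it.

```bash
echo '[[[0.06,-0.038,0.015,0,0.05],[0.06,-0.076,0.03,0,0.1],[0.06,-0.114,0.045,0,0.15],[0.06,-0.152,0.06,0,0.2],[0.06,-0.19,0.075,0,0.25],[0.06,-0.228,0.09,0.007,0.283],[0.06,-0.266,0.105,0.007,0.283],[0.06,-0.304,0.12,0.007,0.283],[0.06,-0.342,0.135,0.007,0.283],[0.06,-0.38,0.15,0.007,0.283],[0.06,-0.407,0.1606,0.007,0.283],[0.06,-0.407,0.1606,0.007,0.283],[0.06,-0.407,0.1606,0.007,0.283]]]' | python3 -m creep
python3 - <<'E'
from h import *
im,c,s=grab('wrist','w5.png')
print(s['eef_pos'],s['ee_rot'])
for b in blobs(mask(im,(105,150,60),(125,255,255)),200):
    print(cv2.boundingRect(b));
    for z in(.084,.092,.1):print(z,np.round(rect(c,b,z),4))
E
```

```text
t: 12.22
eef_pos: [0.4179, 0.3463, 0.2363]
ee_rot: [3.141, -0.001, -1.813]
force: [0.4, -0.3, 0.2]
width: 0.0597
gripper_force: 0.0
[0.41793342 0.34633039 0.23634135] [ 3.14115442e+00 -1.07743336e-03 -1.81294797e+00]
(294, 137, 11, 89)
0.084 [ 0.4386  0.3329 90.9264  9.5159 75.8707]
0.092 [ 0.4375  0.3312 88.586   9.2709 75.8707]
0.1 [ 0.4364  0.3294 86.2458  9.026  75.8707]
```

View pics/w5.png

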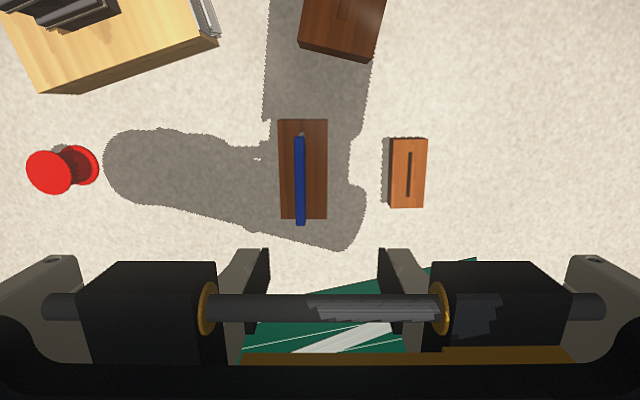

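The wrist view shows the stand spanning (278–327, 119–218) with the blue bar at x≈300, rows 137–226. The body's reach over the 180 mm column is a concern, so I'll look at the gripper's profile from the side.

```bash
python3 - <<'E'
from h import *
im,c,s=grab('side');K,D,T=c
Ti=np.linalg.inv(T);R=Ro.from_euler('xyz',s['ee_rot']).as_matrix()
pts=[]
for z in(0,-.0188,-.066,-.1,-.14):
    for y in(-.0965,-.065,0,.065,.0965):pts.append(s['eef_pos']+R@np.array([0,y,z]))
P=cv2.projectPoints(np.array(pts),cv2.Rodrigues(Ti[:3,:3])[0],Ti[:3,3],K,D)[0].reshape(-1,2)
u0,v0=(P.min(0)-[30,30]).astype(int);u1,v1=(P.max(0)+[30,30]).astype(int);v0=max(v0,0)
k=5;cr=cv2.resize(im[v0:v1,u0:u1],None,fx=k,fy=k,interpolation=cv2.INTER_CUBIC);cr=cv2.convertScaleAbs(cr,alpha=1.6,beta=20)
for p in P: cv2.circle(cr,tuple(((p-[u0,v0])*k).astype(int)),3,(0,255,0),-1)
print(cr.shape,u0,v0);cv2.imwrite('pics/g.png',cr[:600,:800])
E
```

```text
(535, 660, 3) 170 22
```

View pics/g.png

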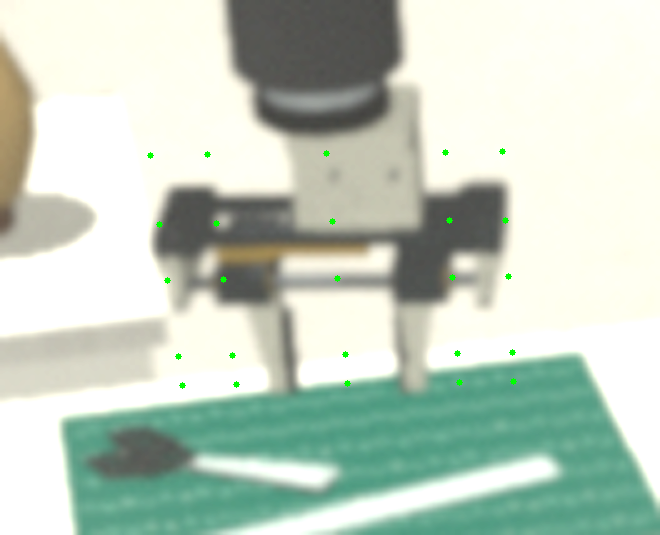

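The gripper body (193 mm wide, 66 mm above the fingertips) would overhang the 180 mm column: the column face is about 65 mm behind the rail and the body's half-width is 96 mm. A full-depth grip at home is therefore blocked. My plan:

1. Grip only the top of the bar.
2. Push the tongue past the throat.
3. Let go, turn the hand 90°, and press the holder home with the fingertips.

First I'll touch the bar's top to get its exact height.

```bash
echo '[[[0,0,0,0,0],[0,0,0,0,0],[0,0,0,0,0],[0,0,0,0,0],[0,0,0,0,0],[0,0.01,-0.0228,0.04,0.004],[0,0.01,-0.0228,0.08,0.004],[0,0.01,-0.0228,0.11,0.004],[0,0.01,-0.0228,0.13,0.004],[0,0.01,-0.0228,0.138,0.004],[0,0.01,-0.0228,0.14,0.004],[0,0.01,-0.0228,0.14,0.004]]]' | python3 -m creep 10
python3 -c "
from h import *
go(.4377,.3316,.0925,-104.1)"
```

```text
t: 13.32
eef_pos: [0.439, 0.3302, 0.0975]
ee_rot: [-3.141, 0.0, -1.82]
force: [-0.0, 0.3, 0.9]
width: 0.0005
gripper_force: 0.0
shift [-0.0011, 0.0016, 0.005] turn -0.003 now [0.439, 0.3302, 0.0975] yaw -104.25
```

```bash
for i in 1 2; do echo '[[[0,-0.0005,0.0008,0.001,0],[0,-0.0005,0.0008,0.002,0],[0,-0.0005,0.0008,0.003,0],[0,-0.0005,0.0008,0.003,0]]]' | python3 -m creep | egrep 'pos|force: \['; done; echo '[[[0,0,0,0.001,0],[0,0,0,0.002,0],[0,0,0,0.002,0]]]' | python3 -m creep
```

```text
eef_pos: [0.4381, 0.331, 0.0948]
force: [0.2, 0.8, -0.0]
eef_pos: [0.4379, 0.3314, 0.0922]
force: [-1.7, -2.2, 9.1]
t: 14.23
eef_pos: [0.4388, 0.3315, 0.0919]
ee_rot: [-3.139, 0.001, -1.818]
force: [-1.2, -5.9, 21.7]
width: 0.0006
gripper_force: 11.1
```

```bash
echo '[[[0,0,0,-0.01,0],[0,0,0,-0.014,0],[0.03,0,0,-0.014,0],[0.03,0,0,-0.014,0],[0.03,0,0,-0.014,0],[0.03,0,0,-0.014,0]]]' | python3 -m creep 50
python3 -c "
from h import *
go(.4377,.3316,.0865,-104.1)"
```

```text
t: 14.73
eef_pos: [0.437, 0.331, 0.1025]
ee_rot: [3.141, -0.001, -1.82]
force: [-0.1, -0.3, 0.0]
width: 0.0212
gripper_force: 0.0
shift [-0.0007, -0.0005, 0.016] turn -0.003 now [0.437, 0.331, 0.1025] yaw -104.27
```

```bash
echo '[[[0.03,0,-0.0005,0,0],[0.03,0,-0.0005,0.008,0],[0.03,0,-0.0005,0.014,0],[0.03,0,-0.0005,0.016,0],[0.03,0,-0.0005,0.016,0],[0.03,0,-0.0005,0.016,0],[0,0,-0.0005,0.016,0],[0,0,-0.0005,0.016,0],[0,0,-0.0005,0.016,0],[0,0,-0.0005,0.016,0]]]' | python3 -m creep 50
```

```text
t: 15.57
eef_pos: [0.4378, 0.3312, 0.0873]
ee_rot: [-3.141, 0.0, -1.82]
force: [0.2, 0.6, -0.2]
width: 0.0092
gripper_force: 50.4
```

Gripped. I'll lift it and carry it to a viewing point over the rail.

```bash
echo '[[[0,0,0,-0.03,0],[0,0,0,-0.065,0],[0,0,0,-0.1,0],[0,0,0,-0.135,0],[0,0,0,-0.17,0],[0,0,0,-0.17,0]]]' | python3 -m creep
python3 -c "
from h import *
go(.5,.05,.258,-87.8)"
```

```text
t: 16.07
eef_pos: [0.4403, 0.3332, 0.265]
ee_rot: [-3.135, 0.01, -1.819]
force: [-0.4, 0.8, 0.9]
width: 0.0089
gripper_force: 50.0
shift [0.2599, -0.1274, 0.0052] turn -0.286 now [0.4403, 0.3332, 0.265] yaw -104.21
```

```bash
echo '[[[0,0.035,-0.017,0,-0.1],[0,0.07,-0.034,0,-0.2],[0,0.105,-0.05,0,-0.286],[0,0.14,-0.068,0,-0.286],[0,0.175,-0.085,0,-0.286],[0,0.21,-0.102,0,-0.286],[0,0.245,-0.12,0,-0.286],[0,0.26,-0.127,0,-0.286],[0,0.26,-0.127,0,-0.286],[0,0.26,-0.127,0,-0.286]]]' | python3 -m creep
python3 - <<'E'
from h import *
im,c,s=grab('wrist','w6.png');print(s['eef_pos'],s['ee_rot'])
cv2.imwrite('pics/w6c.png',cv2.resize(im[0:290,220:480],None,fx=2,fy=2,interpolation=cv2.INTER_NEAREST))
E
```

```text
t: 16.9
eef_pos: [0.4968, 0.0468, 0.2569]
ee_rot: [-3.142, 0.0, -1.536]
force: [-0.4, 0.1, -1.6]
width: 0.0091
gripper_force: 50.0
[0.49675338 0.04678228 0.25694409] [-3.14154104e+00  1.69789511e-04 -1.53634157e+00]
```

View pics/w6c.png

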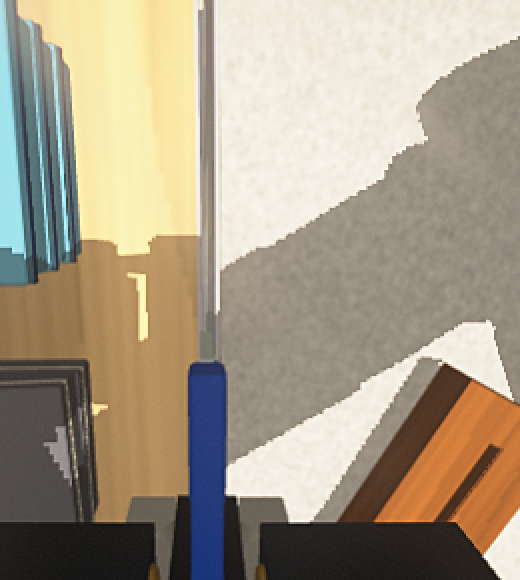

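The rail runs vertically at crop x≈197–218 (full-image column ~319–329). The held bar's far end is at crop (207,365), already nearly in line with the rail. I'll read profiles across it to get the shelf edge and the slot.

```bash
python3 - <<'E'
from h import *
s=arm.get_state();c=cam('wrist',s);im=cv2.imread('pics/w6.png')
for r in(10,40,70,100,130,160):print(r,[tuple(im[r,x]) if 0 else int(im[r,x].mean()) for x in range(312,336)],[int(im[r,x,2])-int(im[r,x,0]) for x in range(312,336)])
for r in(10,70,130):print(np.round(cast(c,[(317,r),(319,r),(323,r),(329,r)],.06),4)[:,:2].tolist())
for r in(186,200,220):print(r,[int(im[r,x,0])-int(im[r,x,2]) for x in range(308,340)])
print('bar end',cast(c,[(323,182)],s['eef_pos'][2]+.0047))
hs=cv2.cvtColor(im,cv2.COLOR_BGR2HSV)
E
```

```text
10 [218, 218, 216, 215, 221, 240, 233, 156, 144, 158, 155, 124, 127, 121, 143, 222, 241, 230, 237, 235, 233, 232, 232, 232] [79, 78, 82, 88, 68, 9, 7, 19, 22, 22, 19, 23, 21, 23, 23, 16, 6, 14, 17, 18, 18, 20, 20, 20]
40 [219, 220, 220, 218, 218, 231, 240, 204, 139, 149, 145, 127, 128, 125, 133, 207, 243, 233, 236, 238, 236, 234, 233, 231] [79, 77, 78, 82, 81, 39, 0, 17, 22, 22, 21, 22, 20, 22, 22, 18, 6, 12, 18, 16, 17, 18, 20, 20]
70 [219, 220, 219, 219, 214, 227, 247, 233, 128, 145, 129, 130, 133, 128, 124, 191, 245, 223, 217, 239, 237, 238, 239, 237] [79, 78, 80, 80, 91, 55, -4, 11, 24, 22, 21, 22, 22, 21, 23, 20, 6, 15, 30, 16, 17, 16, 15, 16]
100 [217, 218, 218, 217, 214, 218, 237, 237, 169, 147, 147, 161, 137, 133, 118, 181, 245, 230, 218, 238, 237, 237, 238, 239] [80, 79, 79, 81, 88, 76, 24, 8, 29, 30, 29, 27, 28, 28, 29, 22, 7, 12, 31, 16, 17, 17, 16, 16]
130 [137, 139, 142, 141, 139, 138, 145, 149, 143, 152, 158, 166, 130, 128, 126, 169, 240, 233, 221, 237, 237, 240, 236, 229] [80, 80, 80, 79, 79, 78, 53, 21, 23, 24, 24, 24, 27, 28, 27, 24, 10, 11, 27, 17, 17, 16, 19, 26]
1
[... 224 characters left out ...]
5086, -0.1246], [0.5067, -0.1247], [0.5027, -0.1248], [0.4968, -0.125]]
[[0.507, -0.0694], [0.5049, -0.0695], [0.5007, -0.0696], [0.4945, -0.0699]]
[[0.5051, -0.0085], [0.5029, -0.0086], [0.4986, -0.0087], [0.492, -0.009]]
186 [-86, -83, -82, -82, -88, -74, 7, 50, 46, 47, 47, 48, 47, 48, 48, 48, 47, 48, 48, 47, 49, 49, 45, 43, 29, -8, -25, -24, -22, -23, -22, -23]
200 [-85, -83, -82, -81, -90, -72, 54, 79, 75, 82, 83, 80, 82, 81, 80, 81, 83, 82, 81, 82, 81, 80, 76, 74, 64, 5, -28, -24, -24, -23, -24, -22]
220 [-84, -83, -81, -83, -90, -74, 18, 83, 79, 82, 84, 86, 83, 84, 85, 84, 83, 84, 83, 83, 83, 82, 80, 77, 53, -4, -26, -23, -23, -20, -21, -23]
bar end [[0.49805996 0.00095004 0.26165094]]
```

```bash
python3 -c "
from h import *
go(.5011,-.0588,.145,-87.6)"
```

```text
shift [0.1065, -0.0006, 0.1119] turn -0.006 now [0.4967, 0.0476, 0.257] yaw -87.96
```

```bash
echo '[[[0,0.04,0,0,-0.006],[0,0.08,0,0,-0.006],[0,0.1065,-0.0006,0,-0.006],[0,0.1065,-0.0006,0,-0.006],[0,0.1065,-0.0006,0.03,-0.006],[0,0.1065,-0.0006,0.06,-0.006],[0,0.1065,-0.0006,0.09,-0.006],[0,0.1065,-0.0006,0.105,-0.006],[0,0.1065,-0.0006,0.112,-0.006],[0,0.1065,-0.0006,0.112,-0.006],[0,0.1065,-0.0006,0.112,-0.006]]]' | python3 -m creep
python3 -c "
from h import *
go(.5011,-.0588,.125,-87.6)"
```

```text
t: 17.87
eef_pos: [0.502, -0.0578, 0.1457]
ee_rot: [-3.141, -0.0, -1.526]
force: [0.5, -0.2, -0.7]
width: 0.0088
gripper_force: 50.0
shift [0.001, 0.0009, 0.0207] turn 0.003 now [0.502, -0.0578, 0.1457] yaw -87.45
```

```bash
echo '[[[0,0.001,0.0007,0.006,0],[0,0.001,0.0007,0.012,0],[0,0.001,0.0007,0.016,0],[0,0.001,0.0007,0.019,0],[0,0.001,0.0007,0.02,0],[0,0.001,0.0007,0.02,0]]]' | python3 -m creep; echo '[[[0,0,0,0.001,0],[0,0,0,0.002,0],[0,0,0,0.003,0],[0,0,0,0.003,0]]]' | python3 -m creep
```

```text
t: 18.37
eef_pos: [0.5006, -0.0597, 0.1249]
ee_rot: [3.141, -0.0, -1.528]
force: [-1.1, -0.2, -0.1]
width: 0.0089
gripper_force: 50.0
t: 18.7
eef_pos: [0.501, -0.0596, 0.1223]
ee_rot: [-3.141, -0.0, -1.528]
force: [0.6, -0.5, 0.3]
width: 0.0087
gripper_force: 50.0
```

```bash
for i in 1 2; do echo '[[[0,0,0,0.001,0],[0,0,0,0.002,0],[0,0,0,0.003,0],[0,0,0,0.003,0]]]' | python3 -m creep | egrep 'pos|force: \['; done
```

```text
eef_pos: [0.5008, -0.0596, 0.1192]
force: [0.7, -0.9, 2.6]
eef_pos: [0.5006, -0.0596, 0.1158]
force: [1.3, -0.4, 0.5]
```

```bash
echo '[[[0,0,0.001,0,0],[0,0,0.002,0,0],[0,0,0.002,0,0]]]' | python3 -m creep | egrep 'pos|force: \['; echo '[[[0,0,-0.002,0,0],[0,0,-0.004,0,0],[0,0,-0.004,0,0]]]' | python3 -m creep | egrep 'pos|force: \['; echo '[[[0,0,0.001,0,0],[0,0,0.002,0,0],[0,0,0.002,0,0]]]' | python3 -m creep| egrep 'pos|force: \['
```

```text
eef_pos: [0.4986, -0.0596, 0.1159]
force: [2.6, 0.5, -1.7]
eef_pos: [0.5024, -0.0596, 0.1159]
force: [-0.1, 0.9, 1.1]
eef_pos: [0.5004, -0.0596, 0.116]
force: [1.5, -1.1, -2.1]
```

The lip pushes the tongue back toward +x, and that force falls to zero at x≈0.502, which is the back plate plane. So the tongue is behind the lip. I'll release, rise, and check the bar with the wrist camera.

```bash
echo '[[[0,0,-0.001,0.0008,0],[0,0,-0.0018,0.0008,0],[0,0,-0.0018,0.0008,0],[0.03,0,-0.0018,0.0008,0],[0.03,0,-0.0018,0.0008,0],[0.03,0,-0.0018,0.0008,0],[0.03,0,-0.0018,0.0008,0],[0.03,0,-0.0018,-0.03,0],[0.03,0,-0.0018,-0.06,0],[0.03,0,-0.0018,-0.09,0],[0.03,0,-0.0018,-0.09,0]]]' | python3 -m creep
python3 - <<'E'
from h import *
im,c,s=grab('wrist','w7.png')
for b in blobs(mask(im,(105,150,40),(125,255,255)),200):
    print(cv2.boundingRect(b),[np.round(rect(c,b,z),4).tolist() for z in(.11,.12,.127)])
for n in('scene','side'):
    im,c,s=grab(n,n+'9.png')
    for b in blobs(mask(im,(108,150,40),(125,255,255)),30): print(n,cv2.boundingRect(b),[np.round(rect(c,b,z),4).tolist() for z in(.11,.12,.127)])
E
```

```text
t: 21.03
eef_pos: [0.5056, -0.0595, 0.212]
ee_rot: [-3.133, -0.0, -1.527]
force: [0.9, 0.1, -0.3]
width: 0.0301
gripper_force: 0.0
(323, 164, 11, 94) [[0.5015, -0.0531, 85.5174, 9.0263, -87.4725], [0.5017, -0.0565, 82.2336, 8.6797, -87.4725], [0.5019, -0.0589, 79.9349, 8.4371, -87.4725]]
side (298, 204, 10, 23) [[0.5016, -0.0575, 85.6387, 7.8714, -89.5049], [0.4988, -0.0684, 84.5418, 7.7706, -89.505], [0.4968, -0.0761, 83.7739, 7.7, -89.505]]
```

```bash
python3 -c "
from h import *
go(.502,-.0592,.15,-177.5);print(arm.get_state()['q'][5])"
```

```text
shift [-0.0002, 0.0003, 0.056] turn 1.57 now [0.5022, -0.0594, 0.206] yaw -87.55
-0.22789103499312208
```

```bash
echo '[[[0.03,0,0,0,0.125],[0.03,0,0,0,0.25],[0.03,0,0,0,0.375],[0.03,0,0,0,0.5],[0.03,0,0,0,0.625],[0.03,0,0,0,0.75],[0.03,0,0,0,0.875],[0.03,0,0,0,1],[0.03,0,0,0,1.125],[0.03,0,0,0,1.25],[0.03,0,0,0,1.375],[0.03,0,0,0,1.5],[0.03,0,0,0,1.57],[0.03,0,0,0,1.57],[0.03,0,0,0.03,1.57],[0.03,0,0,0.056,1.57],[0.03,0,0,0.07,1.57],[0.03,0,0,0.08,1.57],[0.03,0,0,0.08,1.57]]]' | python3 -m creep
```

```text
t: 22.77
eef_pos: [0.5008, -0.0598, 0.1235]
ee_rot: [-3.141, -0.005, -3.096]
force: [0.4, 0.6, -0.0]
width: 0.0299
gripper_force: 0.0
```

```bash
for i in 1 2; do echo '[[[0.03,0,0,0.001,0],[0.03,0,0,0.002,0],[0.03,0,0,0.003,0],[0.03,0,0,0.003,0]]]' | python3 -m creep | egrep 'pos|force: \['; done
```

```text
eef_pos: [0.5029, -0.0594, 0.1237]
force: [-0.0, -0.5, 0.2]
eef_pos: [0.5026, -0.0595, 0.1201]
force: [-0.4, -0.2, 0.4]
```

```bash
for i in 1 2 3 4; do echo '[[[0.03,0,0,0.001,0],[0.03,0,0,0.002,0],[0.03,0,0,0.0025,0],[0.03,0,0,0.0025,0]]]' | python3 -m creep | egrep 'pos|force: \['; done
```

```text
eef_pos: [0.5025, -0.0595, 0.1175]
force: [0.1, -0.8, 1.0]
eef_pos: [0.5025, -0.0595, 0.1149]
force: [0.3, 0.4, 0.0]
eef_pos: [0.5024, -0.0595, 0.1124]
force: [0.9, -0.5, 1.3]
eef_pos: [0.5025, -0.0595, 0.1102]
force: [-0.6, 0.3, 5.1]
```

The top of the bar is at 0.110, the home height, and the force is rising on the hard stop. Now I'll press to about 14 N.

```bash
echo '[[[0.03,0,0,0.0005,0],[0.03,0,0,0.001,0],[0.03,0,0,0.0013,0],[0.03,0,0,0.0013,0],[0.03,0,0,0.0013,0],[0.03,0,0,0.0013,0]]]' | python3 -m creep; echo '[[[0.03,0,0,0,0],[0.03,0,0,0,0],[0.03,0,0,0,0],[0.03,0,0,0,0]]]' | python3 -m creep|grep force:
python3 - <<'E'
from h import *
im,c,s=grab('scene','s9.png');i2,c2,s=grab('side','d9.png')
print([np.round(rect(c,b,.18),4).tolist() for b in blobs(mask(im,(85,60,60),(105,255,255)),60)])
a=cv2.resize(im[170:260,230:400],(680,360));b=cv2.resize(i2[140:270,240:400],(295,240))
v=np.zeros((600,700,3),np.uint8);v[:360,:680]=a;v[360:,:295]=b;cv2.imwrite('pics/fin.png',cv2.convertScaleAbs(v,alpha=1.5,beta=10))
E
```

```text
t: 25.27
eef_pos: [0.5028, -0.0595, 0.1101]
ee_rot: [-3.141, 0.001, -3.097]
force: [-5.0, 2.1, 14.7]
width: 0.0298
gripper_force: 7.3
force: [-4.4, 1.3, 14.2]
gripper_force: 7.3
[[0.5986, -0.053, 90.6685, 58.9425, -87.0167]]
```

View pics/fin.png

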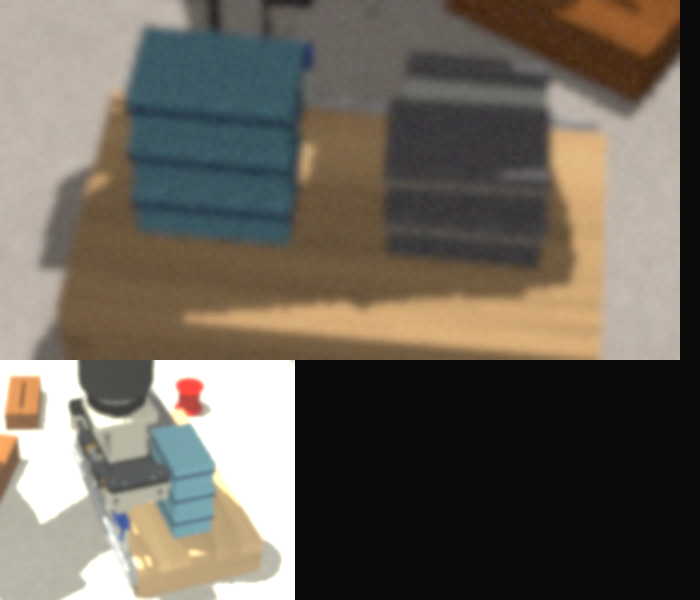

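The picture shows the blue stack square at (215,130), the grey column undisturbed, and the holder in the rail under the fingertips. The press is steady at about 14 N, so I'm handing the job in.

```bash
python3 -c "
from station import arm
print(arm.job_done())"
```

```text
the job is handed in; nothing more can be done
None
```

I handed the job in with both blue boxes stacked square and the holder home behind the lip, pressed at about 14 N, but at the end the fingertips push on top of its bar instead of gripping it, because a grip across the bar would have put the gripper body into the 180 mm column; no verdict was returned.

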